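Hang the jar basket up to drip and show the tall jar's base to the phone

TASK

The preserve jars have had their time: lift the wire basket out of the steam bath by its black handle, hang it up to drip with the hook on its back over the bath's drip rail, and let go of it. Then take the one tall jar out of the hanging basket and hold it up to the phone for the crack check: in the air with its base squarely facing the phone's front camera, centred on the lens and about 12 cm straight out from it. Finish while still holding it there; the squat jars stay in the hanging basket, the phone is not touched, and the mug and the tin stay where they are.

Things in the scene. Friction and masses are not known exactly. Their poses are not given: they have to be found in the camera images.
- steamer: Steam bath: fixed brushed-steel box, 224 (x) x 250 (y) mm, rim 140 mm high, with a deep open well, control strip in front. Origin: centre of its underside on the table; x to its back, z up. Well inside, mm: x -100 to 78, y -103 to 103, floor z 28. Behind the well the back housing rises to z 235, front face at x 78; the drip rail runs in front of that face.
- rail_mid (a point): Middle of the drip rail's axis: steel bar, 8 mm diameter, 210 mm long along the bath's y, at x 58, z 205 mm of the bath, 20 mm (axis) in front of the back housing, on a bracket at each end (y +-99 to 109).
- basket: Loose wire basket, 0.28 kg, 174 (y) x 60 (x) x 60 mm; three 54 mm pockets (centres y -57, 0, 57), floor 4 mm. Starts on the well's floor, a jar in each pocket. Origin: centre of its underside; x to its back (as the bath's), z up. Hung, its origin is at z 134 of the bath and a stand-off loop low on its back (to x 64, y +-53, z 3-9) rests on the housing; it leans back up to 6 degrees.
- basket_handle (a point): Centre of the basket's black grip: bar 12 (x) x 76 (y) x 22 (z) mm at x -50, y 0, z 140 mm of the basket, on thin uprights at y +-36; pinch it from above across its 12 mm. The loaded basket weighs about 0.6 kg, centred about 45 mm behind the grip. To hang it: straight up, toward the back, down onto the rail.
- basket_hook (a point): Middle of the underside of the basket's hook, a strap 60 mm wide (y) that rises from the back rim, turns over backward and down: x 42, y 0, z 75 mm of the basket. The opening below is 19 mm wide (x 34 to 53); the outer lip reaches 22 mm below this point, its end flared out to x 61. Hung, the rail is inside the hook and this underside rests on the rail's top, 4 mm above its axis.
- tall_jar: The tall preserve jar: straight glass, brownish contents, plain metal lid, 46 mm diameter, 100 mm high, 0.13 kg, upright in one of the three pockets (which one differs). Origin: centre of its base; z to the lid. Its upper 30 mm stand clear above the other jars: grip there from above, closing along the row (basket y); the handle is 50 mm in front.
- tall_jar_base (a point): Centre of the tall jar's base (the jar's origin).
- tall_jar_top (a point): Centre of the top of the tall jar's lid, 100 mm along z from the base.
- squat_jar_1: A squat preserve jar of the same make, 46 mm diameter, 64 mm high, 0.09 kg, upright in another pocket. Origin: centre of its base, z to the lid.
- squat_jar_2: The second squat preserve jar, like the first, in the remaining pocket.
- phone_stand: Fixed aluminium desk stand under the phone, foot 105 x 75 x 7 mm. Origin: on the table under the foot (foot x -43 to +63). It and the phone together are up to about 125 mm high. Its angle differs from start to start.
- phone: Phone 155 x 74 x 8 mm lying back in the stand, screen up and toward the robot. Origin: middle of its back; x points along it to its upper end, y to its left edge as seen from the robot, z straight out of the screen (about 53 to 67 degrees above the horizontal).
- phone_lens (a point): The front camera: small round lens in the middle of the phone's upper end, on the screen side, at x +68, y 0, z +9 mm of the phone. It looks along the phone's z.
- mug: Patterned china mug, 78 x 110 x 90 mm, standing at the left edge of the table; origin under it. Not to be disturbed.
- tin: Labelled food tin, 75 mm diameter, 58 mm high, standing behind the work; origin under it. Not to be disturbed.
Things that resemble listed ones, but are neither listed nor needed, are in the scene too. Leave any red look-alike of the squat_jar_2 alone.

How it is judged:
On the way:
1. the basket hangs with its hook on the drip rail, upright, all three jars in it, and is let go (x of basket_hook in the frame of steamer between 0.044 and 0.072 m and y of basket_hook in the frame of steamer between -0.05 and 0.05 m and z of basket_hook in the frame of steamer between 0.2 and 0.216 m and angle between basket's own z axis and vertical below 0.17 rad and contact force between basket and steamer above 1.5 N and contact force between basket and the arm below 0.2 N and contact force between basket and the fingers below 0.2 N and x of tall_jar in the frame of basket between -0.03 and 0.03 m and y of tall_jar in the frame of basket between -0.085 and 0.085 m and z of tall_jar in the frame of basket between -0.003 and 0.02 m and angle between each of tall_jar, squat_jar_1, squat_jar_2's own z axis and vertical below 0.35 rad and x of squat_jar_1 in the frame of basket between -0.03 and 0.03 m and y of squat_jar_1 in the frame of basket between -0.085 and 0.085 m and z of squat_jar_1 in the frame of basket between -0.003 and 0.02 m and x of squat_jar_2 in the frame of basket between -0.03 and 0.03 m and y of squat_jar_2 in the frame of basket between -0.085 and 0.085 m and z of squat_jar_2 in the frame of basket between -0.003 and 0.02 m), for 0.3 s.
At the end, for the whole second after the job is handed in: Tall jar held still by the fingers alone: base centre 80 to 160 mm out from the lens along the phone's z, within 25 mm of that line in x and y, axis within 15 degrees of it, lid away. Basket hangs untouched on the rail within 10 degrees of upright, both squat jars in their pockets (z of tall_jar_base in the frame of phone_lens between 0.08 and 0.16 m and x of tall_jar_base in the frame of phone_lens between -0.025 and 0.025 m and y of tall_jar_base in the frame of phone_lens between -0.025 and 0.025 m and z of tall_jar_top in the frame of phone_lens above 0.17 m and angle between the z axis of tall_jar and the z axis of phone, either way round below 0.26 rad and linear speed of tall_jar below 0.03 m/s and contact force between tall_jar and the fingers above 1 N and contact force between tall_jar and basket below 0.1 N and contact force between tall_jar and steamer below 0.1 N and contact force between tall_jar and phone below 0.1 N and x of basket_hook in the frame of steamer between 0.044 and 0.072 m and y of basket_hook in the frame of steamer between -0.05 and 0.05 m and z of basket_hook in the frame of steamer between 0.2 and 0.216 m and angle between basket's own z axis and vertical below 0.17 rad and contact force between basket and steamer above 1.5 N and contact force between basket and the arm below 0.2 N and contact force between basket and the fingers below 0.2 N and x of squat_jar_1 in the frame of basket between -0.03 and 0.03 m and y of squat_jar_1 in the frame of basket between -0.085 and 0.085 m and z of squat_jar_1 in the frame of basket between -0.003 and 0.02 m and angle between each of squat_jar_1, squat_jar_2's own z axis and vertical below 0.35 rad and x of squat_jar_2 in the frame of basket between -0.03 and 0.03 m and y of squat_jar_2 in the frame of basket between -0.085 and 0.085 m and z of squat_jar_2 in the frame of basket between -0.003 and 0.02 m); the arm keeps its last pose, push and grip.
It fails at once if the phone is touched by anything (contact force between phone and anything else above 1 N).
It fails at once if a squat jar is taken or thrown out of the basket (z of any of squat_jar_1, squat_jar_2 in the frame of basket above 0.06 m).
It fails at once if the mug or the tin is pushed away (distance of any of mug, tin from where it was at the start of the episode above 0.03 m).
It also fails if it takes over 51 s, if anything falls off the work surface, if the arm or the gripper's body presses on something with over 40 N, if the wrist force passes 120 N, or if a joint passes its speed limit or range.

ROBOT

A 7-joint arm with a two-finger parallel gripper is mounted at the origin on a cart in front of the work surface, level with it; the furniture and walls round the work are solid. World frame = base frame: x ahead of the robot, y to its left, z up, the work surface at z = 0. Lengths are in m, angles in rad, forces in N, time in s.
With the tool pointing down it reaches from about 0.4 to 0.9 m from the base axis. Payload 5.6 kg.
Tool frame: the origin (TCP) lies at the very end of the fingers, on their centre line; the grasp point (between the pads) lies 19 mm behind it; z points along the fingers, y is the line along which they close (so a half turn about z gives the same grasp; the last joint's range is limited). The gripper opens to 92 mm and grips with 3 to 60 N. Pads are 20 mm wide; open, the fingers measure 128 mm over their backs; the gripper's body (75 mm by 189 mm) begins 69 mm behind the grasp point.
Start: joints at [1.103, 0.468, -0.012, 1.603, 0.006, 1.071, -0.056], TCP at [0.268, -0.592, 0.215] pointing down, gripper open.
Joint ranges: [-2.53, 2.53], [-0.31, 2.02], [-1.57, 1.55], [0.28, 2.44], [-1.29, 4.43], [0.15, 1.84], [-2.92, 2.92]. Speed limits (rad/s): [2.57, 2.57, 3.14, 3.14, 3.14, 3.14, 3.14].

INTERFACE

Orientations are given as a unit quaternion [x, y, z, w].
In Python, from plant import * gives the robot as it stands.
- The arm moves only by the tool send_rows, never from a script. Its argument "series" is a list of rows, each an object of numbers: "dx", "dy", "dz": the shift along the world's x, y, z each as a share of 500 mm, from -1 to 1; "rx", "ry", "rz": the turn, a rotation vector about the world's x, y, z each as a share of 60 degrees, from -1 to 1. A call has 1 to 12 rows; each row is the pose to reach, as a shift and turn from the pose commanded when the call began; what a row does not reach only later rows make up. A row lasts 1/8 s, in which the tool goes at most 62.5 mm and 10.7 degrees, less where a joint would pass 70% of its speed; a pose out of reach is approached as far as the arm can. A call with a number of a shift or a turn outside -1 to 1 is refused whole. A call with a gripper value outside its range is refused whole. "fingers" is the opening, from -1 (shut) to 1 (fully open), set as the call begins (left out, the last holds). The fingers move at their own pace and stop on an object; "grip_force" is the grip in N (left out, the last holds). Time passes only in rows, so rows that repeat a pose let the fingers close. It gives the time, the measured TCP pose, the force, the opening and the grip force at its end, in the units of the state.
- state(): the state, without advancing time (a new reading comes with each control period).
- read_camera(name): name is "scene" or "top" or "wrist"; returns the picture (480x640x3 uint8, red, green, blue); there is no depth.
- calibration(name): a dict with "vertical_fov" (degrees; the focal length in pixels is half the picture's height over the tangent of half this angle, whatever the lens; pixels are square), "cx", "cy" (the principal point, pixels), "k1" (the pictures are not rectified: a ray, as slopes to the right and down, at radius r is drawn at 1 + k1 r^2 times it, then the intrinsics apply), "cam_to_world" (4x4, takes a point from camera to world coordinates). Camera axes: x right, y down, z forward; pixel columns grow to the right and rows downward; lengths in m; the calibration is good to about 2 mm. A picture is of the moment at which its call begins: read the wrist's pose just before it. calibration takes no time and is no camera call; for the wrist camera it gives the pose at the moment of the call.
- hand_in(): hands the job in; it is judged then, once.
The state is a dict: "time_s": time; "joints": joint angles; "qvel": joint speeds; "joint_torque": joint torques, N m; "ee_pos": TCP position; "ee_rot": TCP orientation; "force": force on the tool from outside, world axes, zero at the start; "ft_torque": the same for the moment, N m; "width": finger opening in m; "finger_force": force on a finger pad.
Only numpy, scipy, OpenCV 4.12 (cv2) and the standard library are available. Lean on these libraries where they do the work, as an engineer would, in place of code of your own. Each camera call takes 0.05 s, during which the arm holds its last target. There are 200 camera calls.

## Working session

There is one attempt and no reset: what is moved stays moved. The work goes in short steps, Python scripts to look and compute and a tool call to move; the robot and the scene stay as the last step left them, time stands still between calls to the robot, and variables do not carry over. Pictures are saved under pics/ and viewed, at most 10 in all, crops included, and the job is handed in when it is done.

Besides the shell and the picture viewer there is one more tool, called after ">>>" by a JSON object that holds its "name" and its "arguments", one argument or row to a line. send_rows: Moves the arm, as the interface text tells. Its arguments: {"type":"object","properties":{"series":{"type":"array","items":{"type":"object","properties":{"dx":{"type":"number","minimum":-1,"maximum":1},"dy":{"type":"number","minimum":-1,"maximum":1},"dz":{"type":"number","minimum":-1,"maximum":1},"rx":{"type":"number","minimum":-1,"maximum":1},"ry":{"type":"number","minimum":-1,"maximum":1},"rz":{"type":"number","minimum":-1,"maximum":1}}}},"fingers":{"type":"number"},"grip_force":{"type":"number"}},"required":["series"]}

```bash
ls; mkdir -p pics
cat > h.py <<'E'
from plant import *
import numpy as np, cv2
from scipy.spatial.transform import Rotation as R
from scipy.optimize import least_squares
np.set_printoptions(precision=4,suppress=True)
def ray(c,uv):
    f=240/np.tan(np.radians(c["vertical_fov"])/2)
    d=np.array([(uv[0]-c["cx"])/f,(uv[1]-c["cy"])/f]);s=d.copy()
    for _ in range(30): s=d/(1+c["k1"]*(s@s))
    T=np.array(c["cam_to_world"]);v=T[:3,:3]@np.array([s[0],s[1],1])
    return T[:3,3],v/np.linalg.norm(v)
def proj(c,p):
    f=240/np.tan(np.radians(c["vertical_fov"])/2)
    T=np.array(c["cam_to_world"]);q=(np.atleast_2d(p)-T[:3,3])@T[:3,:3]
    s=q[:,:2]/q[:,2:];s=s*(1+c["k1"]*(s**2).sum(1,keepdims=True))
    return s*f+[c["cx"],c["cy"]]
def tri(obs):
    A=np.zeros((3,3));b=np.zeros(3);L=[]
    for c,uv in obs:
        o,v=ray(c,uv);P=np.eye(3)-np.outer(v,v);A+=P;b+=P@o;L.append((o,P))
    x=np.linalg.solve(A,b);return x,[np.linalg.norm(P@(x-o)) for o,P in L]
def onz(c,uv,z):
    o,v=ray(c,uv);return o+v*(z-o[2])/v[2]
def snap(n,f):
    c=calibration(n);im=read_camera(n);cv2.imwrite(f"pics/{f}.png",cv2.cvtColor(im,cv2.COLOR_RGB2BGR));return c,im
E
python3 - <<'E'
from h import *
import pickle
d={}
for n in("scene","top","wrist"):
    c,im=snap(n,n+"0");d[n]=c;print(n,c)
pickle.dump(d,open("cal0.pkl","wb"))
print(state())
E
```

```text
pics
scene {'vertical_fov': 44.27638453518211, 'cx': 325.22755974655917, 'cy': 237.55490021565092, 'k1': -0.1624879390499951, 'cam_to_world': array([[ 0.9499, -0.1925,  0.2464,  0.1869],
       [-0.3122, -0.6261,  0.7145, -1.1   ],
       [ 0.0167, -0.7556, -0.6549,  1.1213],
       [ 0.    ,  0.    ,  0.    ,  1.    ]])}
top {'vertical_fov': 47.20916276110131, 'cx': 321.72673517070183, 'cy': 235.07719179336127, 'k1': -0.06971664202074655, 'cam_to_world': array([[-0.0467, -0.975 ,  0.2174,  0.2646],
       [-0.9989,  0.0469, -0.0042, -0.0668],
       [-0.0061, -0.2173, -0.9761,  1.4863],
       [ 0.    ,  0.    ,  0.    ,  1.    ]])}
wrist {'vertical_fov': 59.699967044198985, 'cx': 323.91105594998004, 'cy': 234.25828077154236, 'k1': 0.01333372407185235, 'cam_to_world': array([[ 0.4116, -0.8711, -0.2679,  0.3443],
       [-0.9113, -0.3943, -0.1183, -0.5575],
       [-0.0025,  0.2928, -0.9562,  0.3849],
       [ 0.    ,  0.    ,  0.    ,  1.    ]])}
{'time_s': 0.15, 'joints': array([ 1.103 ,  0.4682, -0.0116,  1.6034,  0.006 ,  1.0714, -0.0563]), 'qvel': array([ 0.0008, -0.0011,  0.0009, -0.0019,  0.0001, -0.0009, -0.001 ]), 'joint_torque': array([  0.0012, -52.0949,  -0.0122, -24.3977,  -0.0567,   0.0153,
         0.0001]), 'ee_pos': array([ 0.2677, -0.5918,  0.2138]), 'ee_rot': array([ 0.9775,  0.2108, -0.0002, -0.0007]), 'force': array([-0.1878,  0.8772,  0.1891]), 'ft_torque': array([0.0127, 0.0048, 0.0029]), 'finger_force': 0.0, 'width': 0.0916078129042918}
```

View pics/scene0.png

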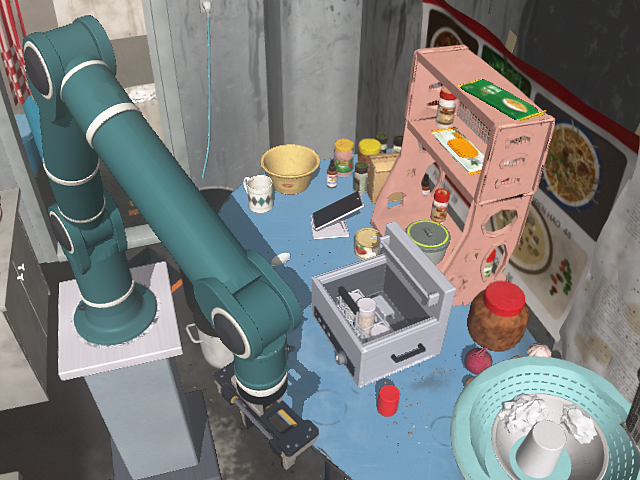

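View pics/top0.png

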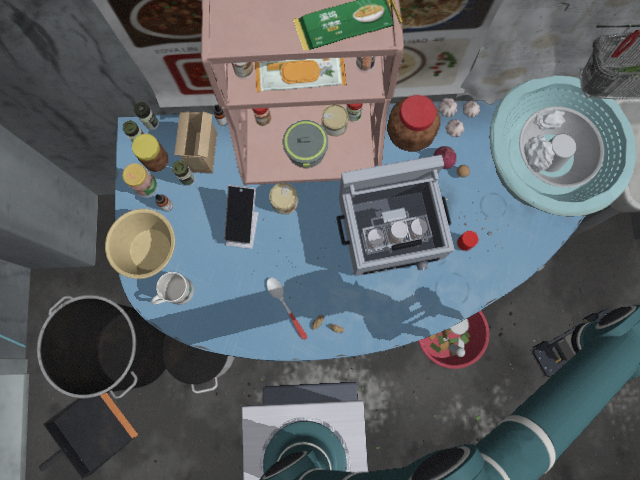

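The scene view shows the bath at (385,315), with the tall jar about (367,312), and a red look-alike at (388,400). The phone is at (338,210), the mug at (258,193) and the tin at (368,243). In the top view the bath is at (398,225), jars at (375,236), (400,230) and (420,226), phone (240,215), red jar (468,240). I'm zooming in to measure.

Run:
```python
import cv2,numpy as np
s=cv2.imread("pics/scene0.png");t=cv2.imread("pics/top0.png")
def cr(im,x,y,w,h,k): return cv2.resize(im[y:y+h,x:x+w],None,fx=k,fy=k,interpolation=cv2.INTER_CUBIC)
o=np.zeros((600,800,3),np.uint8)
o[:,:400]=cr(s,305,218,160,240,2.5)[:600,:400]
o[:400,400:]=cr(t,330,150,133,133,3)[:400,:399].repeat(1,0) if 0 else cv2.resize(t[150:283,330:463],(400,400),interpolation=cv2.INTER_CUBIC)
o[400:,400:600]=cv2.resize(s[180:250,300:370],(200,200),interpolation=cv2.INTER_CUBIC)
o[400:,600:]=cv2.resize(t[180:250,205:275],(200,200),interpolation=cv2.INTER_CUBIC)
cv2.imwrite("pics/comp.png",o)
```

```text
(no output)
```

View pics/comp.png

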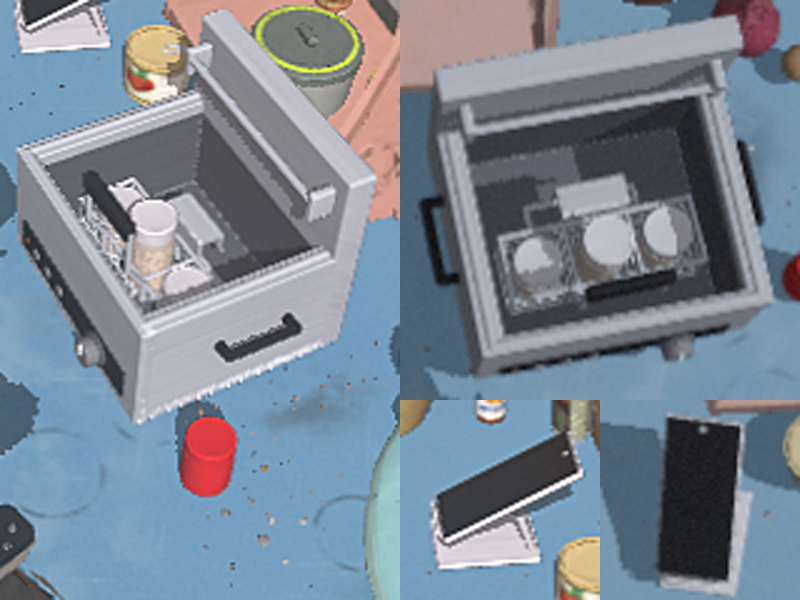

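```bash
cat > fit0.py <<'E'
from h import *
import pickle
d=pickle.load(open("cal0.pkl","rb"));S,T=d["scene"],d["top"]
cs=lambda p:np.array(p)/2.5+[305,218]
ct=lambda p:(np.array(p)-[400,0])*133/400+[330,150]
ps=lambda p:(np.array(p)-[400,400])*.35+[300,180]
pt=lambda p:(np.array(p)-[600,400])*.35+[205,180]
def fit(obs,x0,pose,loss="soft_l1"):
    def r(x):
        P,t=pose(x)
        return np.concatenate([(proj(c,P@np.array(m)+t)[0]-uv) for c,uv,m in obs])
    s=least_squares(r,x0,loss=loss);print(s.x,"res",np.round(r(s.x).reshape(-1,2),1).tolist());return s.x
mm=lambda *a:np.array(a)/1000
yaw=lambda z:(lambda x:(R.from_euler("z",x[2]).as_matrix(),np.array([x[0],x[1],z])))
if __name__=="__main__":
    st=fit([(S,cs((18,150)),mm(-112,125,140)),(S,cs((137,332)),mm(-112,-125,140)),(S,cs((137,422)),mm(-112,-125,0)),(S,cs((375,178)),mm(112,-125,235)),(S,cs((203,12)),mm(78,125,235)),
     (T,ct((475,352)),mm(-112,125,140)),(T,ct((772,297)),mm(-112,-125,140)),(T,ct((437,72)),mm(112,125,235)),(T,ct((735,18)),mm(112,-125,235)),(T,ct((470,118)),mm(58,104,209)),(T,ct((715,76)),mm(58,-104,209))],[.6,-.25,.0],yaw(0))
    bs=fit([(S,cs((155,215)),mm(0,0,104)),(S,cs((187,278)),mm(0,-57,68)),(T,ct((608,240)),mm(0,0,104)),(T,ct((537,260)),mm(0,57,68)),(T,ct((668,233)),mm(0,-57,68)),
     (T,ct((587,290)),mm(-50,38,151)),(T,ct((678,274)),mm(-50,-38,151))],[.6,-.25,0],yaw(.028))
    c,s=np.cos(st[2]),np.sin(st[2]);D=bs[:2]-st[:2];print("basket in bath",c*D[0]+s*D[1],-s*D[0]+c*D[1],bs[2]-st[2])
    print("jar top",tri([(S,cs((155,215))),(T,ct((608,240)))]))
    print("lens",tri([(S,ps((565,453))),(T,pt((701,429)))]))
    # phone: lens pos + yaw + pitch ; phone z axis elevation e
    def pp(x):
        e,y=x[4],x[3];z=np.array([-np.cos(e)*np.cos(y),-np.cos(e)*np.sin(y),np.sin(e)]);Y=np.array([-np.sin(y),np.cos(y),0]);X=np.cross(Y,z)
        M=np.stack([X,Y,z],1);return M,x[:3]-M@mm(68,0,9)
    ph=fit([(S,ps((565,453)),mm(68,0,9)),(T,pt((701,429)),mm(68,0,9)),
      (T,pt((667,418)),mm(77.5,37,8)),(T,pt((743,422)),mm(77.5,-37,8)),(T,pt((728,581)),mm(-77.5,-37,8)),(T,pt((659,575)),mm(-77.5,37,8)),
      (S,ps((570,433)),mm(77.5,37,8)),(S,ps((580,467)),mm(77.5,-37,8)),(S,ps((447,535)),mm(-77.5,-37,8)),(S,ps((438,503)),mm(-77.5,37,8))],[.6,.1,.1,0,1.],pp)
    print(np.degrees(ph[3:]))
E
python3 fit0.py
```

```text
[ 0.609  -0.2617  0.1213] res [[-0.4, -2.2], [1.1, 1.7], [-2.6, 4.0], [2.1, -0.4], [-1.1, 1.2], [-0.0, -1.3], [-0.7, 0.3], [-2.2, -5.5], [0.2, -3.9], [-1.0, 2.2], [1.2, 2.5]]
[ 0.5746 -0.2695  0.1854] res [[-1.1, 0.8], [-1.7, 2.9], [-0.0, -1.6], [0.6, -0.1], [-0.7, -1.0], [-0.2, 0.4], [-0.4, -1.4]]
basket in bath -0.03507828212869436 -0.003586216177001905 0.06406029471112311
jar top (array([ 0.5736, -0.2696,  0.1338]), [np.float64(0.0034543496621788246), np.float64(0.0034543496621785245)])
lens (array([0.7044, 0.1341, 0.1119]), [np.float64(0.002955749539579176), np.float64(0.002955749539579006)])
[ 0.7043  0.1326  0.1117 -0.1777  1.0212] res [[-0.9, 0.7], [0.7, -1.1], [-0.9, -2.5], [0.3, -0.5], [1.6, -0.7], [-1.2, -2.1], [-1.9, -1.4], [-0.6, 2.4], [-1.3, 4.4], [-1.4, -0.6]]
[-10.1841  58.5088]
```

>>> {"name": "send_rows", "arguments": {
  "series": [
    {"dz": 0.12, "dx": 0.05, "dy": 0.05, "rz": 0.15},
    {"dx": 0.464, "dy": 0.62, "dz": 0.25, "rz": 1},
    {"dx": 0.464, "dy": 0.62, "dz": 0.25, "rz": 1},
    {"dx": 0.464, "dy": 0.62, "dz": 0.25, "rz": 1},
    {"dx": 0.464, "dy": 0.62, "dz": 0.25, "rz": 1},
    {"dx": 0.464, "dy": 0.62, "dz": 0.25, "rz": 1},
    {"dx": 0.464, "dy": 0.62, "dz": 0.25, "rz": 1},
    {"dx": 0.464, "dy": 0.62, "dz": 0.25, "rz": 1},
    {"dx": 0.464, "dy": 0.62, "dz": 0.25, "rz": 1},
    {"dx": 0.464, "dy": 0.62, "dz": 0.25, "rz": 1}
  ],
  "fingers": 0.2
}}

```text
schema error: expected keys dx, dy, dz, rx, ry, rz
```

Run:
```python
from h import *
import pickle
c,im=snap("wrist","w1");pickle.dump(c,open("w1.pkl","wb"));s=state();print(s["time_s"],s["ee_pos"],R.from_quat(s["ee_rot"]).as_matrix(),s["joints"],c["cam_to_world"])
```

```text
0.2 [ 0.2677 -0.592   0.214 ] [[ 0.9111  0.4121 -0.0005]
 [ 0.4121 -0.9111  0.0009]
 [-0.0001 -0.001  -1.    ]] [ 1.103   0.4681 -0.0116  1.6032  0.006   1.0714 -0.0562] [[ 0.4116 -0.8711 -0.2678  0.3443]
 [-0.9113 -0.3942 -0.1185 -0.5575]
 [-0.0023  0.2928 -0.9562  0.385 ]
 [ 0.      0.      0.      1.    ]]
```

View pics/w1.png

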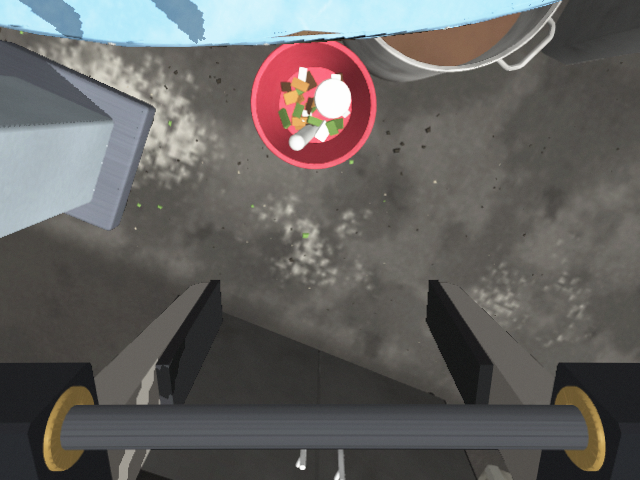

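The wrist view shows only the floor with the fingers at rows 280 and below. The move was refused because every row needs all six keys.

>>> {"name": "send_rows", "arguments": {
  "series": [
    {"dx": 0.05, "dy": 0.05, "dz": 0.12, "rx": 0, "ry": 0, "rz": 0.15},
    {"dx": 0.5, "dy": 0.56, "dz": 0.33, "rx": 0, "ry": 0, "rz": 1},
    {"dx": 0.5, "dy": 0.56, "dz": 0.33, "rx": 0, "ry": 0, "rz": 1},
    {"dx": 0.5, "dy": 0.56, "dz": 0.33, "rx": 0, "ry": 0, "rz": 1},
    {"dx": 0.5, "dy": 0.56, "dz": 0.33, "rx": 0, "ry": 0, "rz": 1},
    {"dx": 0.5, "dy": 0.56, "dz": 0.33, "rx": 0, "ry": 0, "rz": 1},
    {"dx": 0.5, "dy": 0.56, "dz": 0.33, "rx": 0, "ry": 0, "rz": 1},
    {"dx": 0.5, "dy": 0.56, "dz": 0.33, "rx": 0, "ry": 0, "rz": 1},
    {"dx": 0.5, "dy": 0.56, "dz": 0.33, "rx": 0, "ry": 0, "rz": 1},
    {"dx": 0.5, "dy": 0.56, "dz": 0.33, "rx": 0, "ry": 0, "rz": 1}
  ],
  "fingers": 0.2
}}

```text
time_s: 1.45
ee_pos: [0.5165, -0.3139, 0.3789]
ee_rot: [0.742, 0.67, -0.001, -0.0]
force: [-0.2, -0.1, -0.3]
width: 0.055
finger_force: 0.0
```

Run:
```python
from h import *
import pickle
c,im=snap("wrist","w2");pickle.dump(c,open("w2.pkl","wb"));s=state();print(s["time_s"],s["ee_pos"],R.from_quat(s["ee_rot"]).as_matrix(),s["joints"],c["cam_to_world"])
```

```text
1.5 [ 0.5166 -0.3138  0.379 ] [[ 0.1015  0.9948 -0.0012]
 [ 0.9948 -0.1015 -0.    ]
 [-0.0001 -0.0012 -1.    ]] [ 0.759   0.3033 -0.3499  1.4853  0.1051  1.3726  0.3013] [[ 0.9948 -0.097  -0.032   0.5262]
 [-0.1021 -0.9515 -0.2902 -0.231 ]
 [-0.0023  0.2919 -0.9564  0.55  ]
 [ 0.      0.      0.      1.    ]]
```

View pics/w2.png

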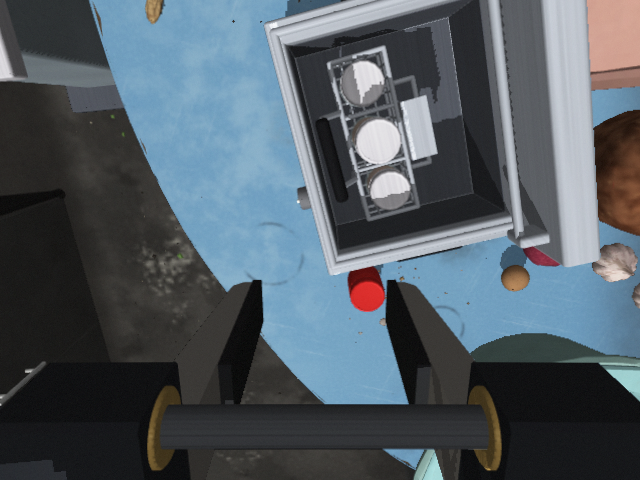

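The wrist view shows the handle from (322,119) to (341,201), the tall jar lid at (377,141) and the squat lids at (363,82) and (390,188). The bath rim corners are at (265,24) and (333,274), and the rail is at column ~500–517. The tall jar is in the middle pocket, and the red jar at (366,288) is outside the bath.

```bash
cat > fit1.py <<'E'
from fit0 import *
W=pickle.load(open("w2.pkl","rb"))
st=fit([(W,(265,24),mm(-112,125,140)),(W,(333,274),mm(-112,-125,140)),(W,(599,263),mm(112,-125,235)),(W,(516,226),mm(58,-99,209)),
 (T,ct((475,352)),mm(-112,125,140)),(T,ct((772,297)),mm(-112,-125,140)),(T,ct((470,118)),mm(58,104,209)),(T,ct((715,76)),mm(58,-104,209))],[.6,-.25,.1,0.],lambda x:(R.from_euler("z",x[2]).as_matrix(),np.array([x[0],x[1],x[3]])))
bs=fit([(W,(363,82),mm(0,57,68)),(W,(377,141),mm(0,0,104)),(W,(390,188),mm(0,-57,68)),(W,(322,119),mm(-50,38,151)),(W,(341,201),mm(-50,-38,151)),
 (T,ct((608,240)),mm(0,0,104)),(S,cs((155,215)),mm(0,0,104)),(T,ct((632,284)),mm(-50,0,151))],[.6,-.25,.1,.03],lambda x:(R.from_euler("z",x[2]).as_matrix(),np.array([x[0],x[1],x[3]])))
c,s=np.cos(st[2]),np.sin(st[2]);D=bs[:2]-st[:2];print("basket in bath",c*D[0]+s*D[1],-s*D[0]+c*D[1],bs[2]-st[2])
M=R.from_euler("z",bs[2]).as_matrix();print("handle",M@mm(-50,0,140)+[bs[0],bs[1],bs[3]])
print("handle tri",tri([(W,(331.5,160)),(T,ct((632,284)))]), "jar tri",tri([(W,(377,141)),(T,ct((608,240)))]))
print("tall top onz",onz(W,(377,141),.132),onz(T,ct((608,240)),.132),onz(S,cs((155,215)),.132))
print("rim",onz(W,(265,24),.14),onz(W,(333,274),.14))
E
python3 fit1.py
```

```text
[ 0.6089 -0.2633  0.1395 -0.0075] res [[1.1, 0.0], [-1.9, -0.2], [1.3, -5.3], [-0.3, 7.9], [1.4, -0.1], [-0.1, -0.2], [-0.8, 3.9], [0.6, 2.8]]
[ 0.5766 -0.2684  0.1751  0.0264] res [[-0.6, 1.1], [2.9, -0.3], [-2.0, 1.0], [-2.3, -1.3], [1.8, 0.2], [-0.6, -2.2], [-0.5, 0.7], [-0.9, -1.8]]
basket in bath -0.03268723817387047 -0.0005879054612580696 0.03559557689638859
handle [ 0.5274 -0.2771  0.1664]
handle tri (array([ 0.5271, -0.2806,  0.1573]), [np.float64(0.0016850556159953747), np.float64(0.0016850556159954315)]) jar tri (array([ 0.575 , -0.2708,  0.1143]), [np.float64(0.0011244902838200203), np.float64(0.0011244902838199338)])
tall top onz [ 0.5735 -0.2683  0.132 ] [ 0.5705 -0.2692  0.132 ] [ 0.5779 -0.2679  0.132 ]
rim [ 0.4804 -0.1563  0.14  ] [ 0.5175 -0.4     0.14  ]
```

>>> {"name": "send_rows", "arguments": {
  "series": [
    {"dx": 0.021, "dy": 0.072, "dz": -0.1, "rx": 0, "ry": 0, "rz": 0.17},
    {"dx": 0.021, "dy": 0.072, "dz": -0.2, "rx": 0, "ry": 0, "rz": 0.253},
    {"dx": 0.021, "dy": 0.072, "dz": -0.28, "rx": 0, "ry": 0, "rz": 0.253},
    {"dx": 0.021, "dy": 0.072, "dz": -0.35, "rx": 0, "ry": 0, "rz": 0.253},
    {"dx": 0.021, "dy": 0.072, "dz": -0.4, "rx": 0, "ry": 0, "rz": 0.253},
    {"dx": 0.021, "dy": 0.072, "dz": -0.43, "rx": 0, "ry": 0, "rz": 0.253},
    {"dx": 0.021, "dy": 0.072, "dz": -0.452, "rx": 0, "ry": 0, "rz": 0.253},
    {"dx": 0.021, "dy": 0.072, "dz": -0.452, "rx": 0, "ry": 0, "rz": 0.253}
  ]
}}

```text
time_s: 2.5
ee_pos: [0.5281, -0.2764, 0.1533]
ee_rot: [0.646, 0.763, -0.0, -0.0]
force: [1.2, 0.6, 0.5]
width: 0.0556
finger_force: 0.0
```

Run:
```python
from h import *
import pickle
c,im=snap("wrist","w3");pickle.dump(c,open("w3.pkl","wb"))
```

```text
(no output)
```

View pics/w3.png

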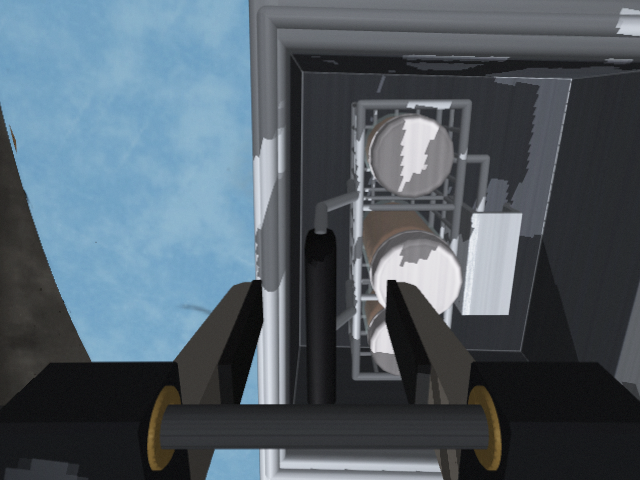

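The handle sits centred between the fingers and parallel to the pads (far end at (321,232)), clear of the tall jar lid at (417,276). I'm closing now.

Run:
```python
from h import *
import pickle
W=pickle.load(open("w3.pkl","rb"))
print("handle end",onz(W,(321,233),.179),"sq",onz(W,(412,154),.096),"tall",onz(W,(417,276),.132))
print("rim L",onz(W,(252,100),.14),onz(W,(257,300),.14))
print("inner well wall back-left, floor-left",onz(W,(302,71),.028),onz(W,(571,79),.028),onz(W,(302,347),.028),onz(W,(521,352),.028))
```

```text
handle end [ 0.5215 -0.2377  0.179 ] sq [ 0.5661 -0.2105  0.096 ] tall [ 0.574  -0.2658  0.132 ]
rim L [ 0.4851 -0.1966  0.14  ] [ 0.498  -0.2879  0.14  ]
inner well wall back-left, floor-left [ 0.4972 -0.1744  0.028 ] [ 0.6736 -0.1505  0.028 ] [ 0.5282 -0.38    0.028 ] [ 0.7031 -0.3551  0.028 ]
```

>>> {"name": "send_rows", "arguments": {
  "series": [
    {"dx": 0, "dy": 0, "dz": 0, "rx": 0, "ry": 0, "rz": 0},
    {"dx": 0, "dy": 0, "dz": 0, "rx": 0, "ry": 0, "rz": 0},
    {"dx": 0, "dy": 0, "dz": 0, "rx": 0, "ry": 0, "rz": 0},
    {"dx": 0, "dy": 0, "dz": 0, "rx": 0, "ry": 0, "rz": 0},
    {"dx": 0, "dy": 0, "dz": 0, "rx": 0, "ry": 0, "rz": 0},
    {"dx": 0, "dy": 0, "dz": 0, "rx": 0, "ry": 0, "rz": 0}
  ],
  "fingers": -1,
  "grip_force": 50
}}

```text
time_s: 3.3
ee_pos: [0.5277, -0.2763, 0.1534]
ee_rot: [0.646, 0.763, -0.0, -0.001]
force: [-2.2, -0.0, 1.4]
width: 0.0118
finger_force: 50.0
```

Gripped (11.8 mm wide). The well-floor corners give a bath origin of (0.611,-0.263) and yaw 0.143, and the 178 x 208 mm spacing fits the text. Next I lift straight up.

>>> {"name": "send_rows", "arguments": {
  "series": [
    {"dx": 0, "dy": 0, "dz": 0.02, "rx": 0, "ry": 0, "rz": 0},
    {"dx": 0, "dy": 0, "dz": 0.06, "rx": 0, "ry": 0, "rz": -0.01},
    {"dx": 0, "dy": 0, "dz": 0.12, "rx": 0, "ry": 0, "rz": -0.022},
    {"dx": 0, "dy": 0, "dz": 0.19, "rx": 0, "ry": 0, "rz": -0.022},
    {"dx": 0, "dy": 0, "dz": 0.26, "rx": 0, "ry": 0, "rz": -0.022},
    {"dx": 0, "dy": 0, "dz": 0.3, "rx": 0, "ry": 0, "rz": -0.022},
    {"dx": 0, "dy": 0, "dz": 0.32, "rx": 0, "ry": 0, "rz": -0.022},
    {"dx": 0, "dy": 0, "dz": 0.32, "rx": 0, "ry": 0, "rz": -0.022},
    {"dx": 0, "dy": 0, "dz": 0.32, "rx": 0, "ry": 0, "rz": -0.022}
  ]
}}

```text
time_s: 4.42
ee_pos: [0.5276, -0.276, 0.3122]
ee_rot: [0.655, 0.756, -0.0, -0.001]
force: [0.2, 0.5, -6.0]
width: 0.0113
finger_force: 50.0
```

Run:
```python
from h import *
import pickle
c,im=snap("wrist","w4");c2,im2=snap("scene","s4");pickle.dump((c,c2),open("w4.pkl","wb"))
a=cv2.imread("pics/w4.png");b=cv2.imread("pics/s4.png")[190:390,310:470]
o=np.zeros((480,800,3),np.uint8);o[:,:416]=a[:,224:];o[:,416:]=cv2.resize(b,(384,480),interpolation=cv2.INTER_CUBIC)
cv2.imwrite("pics/c4.png",o)
s=state();print(s["force"],s["ft_torque"],s["width"],s["joints"],s["ee_pos"])
```

```text
[ 0.1274 -0.3261 -7.4793] [-0.1003  0.2237  0.0009] 0.011496755627615856 [ 0.7406  0.331  -0.404   1.6033  0.1352  1.2374  0.4547] [ 0.5278 -0.2761  0.3123]
```

View pics/c4.png

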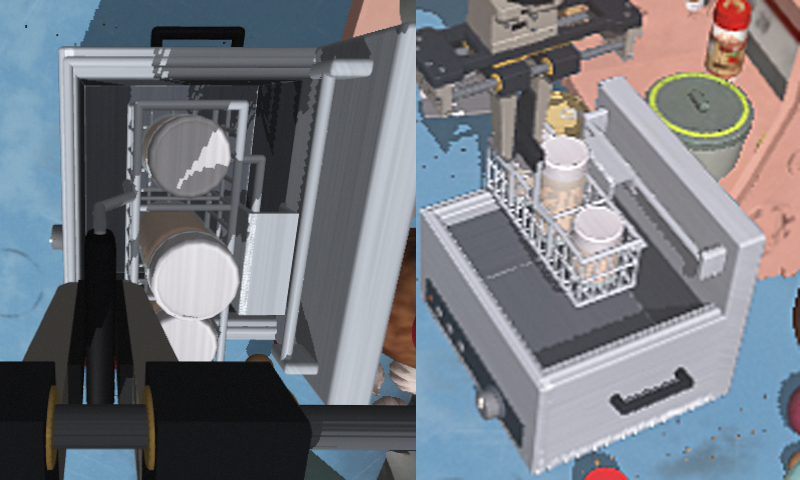

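Run:
```python
from h import *
import pickle
W,_=pickle.load(open("w4.pkl","rb"))
b=np.array([.6114,-.2634]);y=.143;M=np.array([[np.cos(y),np.sin(y)],[-np.sin(y),np.cos(y)]])
f=lambda uv,z:M@(onz(W,uv,z)[:2]-b)
print("rail pts (bath)",f((542,80),.207),f((514,355),.207))
print("plate corners: front-left,back-left,back-right,front-right",[f((p[0]+224,p[1]),.187+.077) for p in((248,212),(298,214),(289,316),(241,315))])
print("tall lid",f((419,281),.187+.104),"sq",f((411,155),.187+.068),"handle end",f((324,234),.187+.151))
print("housing front top edge",f((416-31+224,60),.235),f((305+224,400),.235))
im=cv2.imread("pics/w4.png",0);print(im[120,520:620].tolist());print(im[330,490:570].tolist())
```

```text
rail pts (bath) [0.0505 0.0982] [ 0.0589 -0.0963]
plate corners: front-left,back-left,back-right,front-right [array([-0.0043,  0.0285]), array([0.0226, 0.0273]), array([ 0.0257, -0.0336]), array([-0.0021, -0.033 ])]
tall lid [-0.0367 -0.0002] sq [-0.0371  0.0578] handle end [-0.0837  0.0384]
housing front top edge [0.0717 0.1066] [ 0.0595 -0.1141]
[38, 58, 86, 92, 93, 91, 91, 92, 94, 91, 91, 92, 94, 91, 93, 94, 90, 69, 56, 83, 115, 140, 158, 167, 176, 183, 188, 190, 189, 184, 173, 158, 131, 98, 91, 92, 94, 93, 92, 95, 95, 96, 92, 91, 92, 94, 93, 91, 94, 90, 90, 94, 94, 90, 92, 92, 95, 91, 89, 88, 89, 91, 92, 91, 89, 91, 93, 88, 89, 88, 88, 92, 94, 94, 93, 95, 95, 95, 94, 91, 93, 92, 93, 89, 95, 109, 126, 142, 161, 175, 180, 182, 183, 188, 192, 196, 198, 196, 197, 194]
[168, 169, 167, 169, 170, 168, 169, 166, 167, 167, 165, 88, 90, 90, 87, 87, 88, 90, 90, 128, 152, 165, 178, 197, 206, 194, 185, 176, 162, 135, 68, 55, 55, 55, 55, 57, 55, 57, 55, 55, 55, 57, 57, 62, 87, 94, 93, 95, 91, 92, 94, 93, 91, 92, 94, 95, 93, 93, 93, 93, 94, 92, 90, 91, 92, 93, 95, 90, 92, 90, 90, 88, 92, 92, 102, 123, 145, 162, 174, 181]
```

The basket hangs level with all three jars in it. The wrist picture puts the rail at bath x ≈ 57 mm and the hook plate (469–522, rows 212–316) centred at y ≈ -2 mm. Next I move back and feel for the housing with the stand-off.

>>> {"name": "send_rows", "arguments": {
  "series": [
    {"dx": 0.03, "dy": 0.004, "dz": 0, "rx": 0, "ry": 0, "rz": 0},
    {"dx": 0.06, "dy": 0.009, "dz": 0, "rx": 0, "ry": 0, "rz": 0},
    {"dx": 0.075, "dy": 0.011, "dz": 0, "rx": 0, "ry": 0, "rz": 0},
    {"dx": 0.083, "dy": 0.012, "dz": 0, "rx": 0, "ry": 0, "rz": 0},
    {"dx": 0.087, "dy": 0.0125, "dz": 0, "rx": 0, "ry": 0, "rz": 0},
    {"dx": 0.087, "dy": 0.0125, "dz": 0, "rx": 0, "ry": 0, "rz": 0},
    {"dx": 0.087, "dy": 0.0125, "dz": 0, "rx": 0, "ry": 0, "rz": 0}
  ]
}}

```text
time_s: 5.4
ee_pos: [0.5715, -0.2702, 0.3137]
ee_rot: [0.655, 0.756, -0.0, 0.0]
force: [0.3, -0.6, -6.9]
width: 0.0116
finger_force: 50.0
```

>>> {"name": "send_rows", "arguments": {
  "series": [
    {"dx": 0.004, "dy": 0.0006, "dz": 0, "rx": 0, "ry": 0, "rz": 0},
    {"dx": 0.004, "dy": 0.0006, "dz": 0, "rx": 0, "ry": 0, "rz": 0},
    {"dx": 0.004, "dy": 0.0006, "dz": 0, "rx": 0, "ry": 0, "rz": 0}
  ]
}}

```text
time_s: 5.78
ee_pos: [0.5738, -0.2697, 0.3136]
ee_rot: [0.655, 0.756, -0.0, 0.0]
force: [-0.4, 0.0, -7.1]
width: 0.0117
finger_force: 50.0
```

Run:
```python
from h import *
import pickle
c,im=snap("wrist","w5");pickle.dump(c,open("w5.pkl","wb"))
s=state();print(s["force"],s["ft_torque"],s["width"],s["ee_pos"],s["time_s"])
```

```text
[ 0.0606 -0.8319 -6.0032] [-0.0843  0.2222  0.0217] 0.011644678606539413 [ 0.5738 -0.2697  0.3136] 5.825
```

View pics/w5.png

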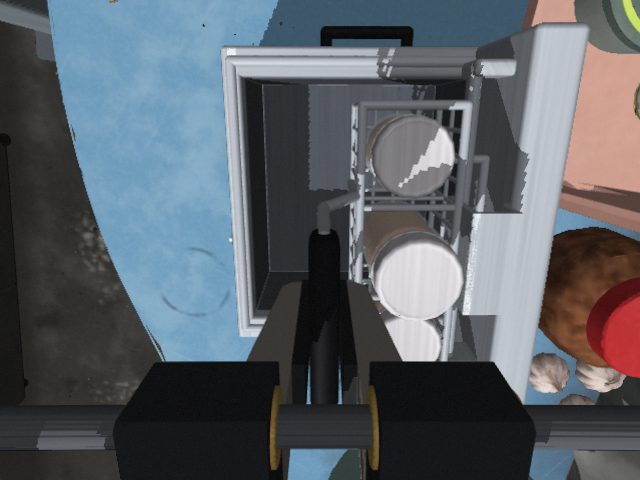

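The hook plate (470–522, rows 212–315) now lies over the rail (left end ~(475,85)). No contact has shown yet, so I creep on to feel the housing.

>>> {"name": "send_rows", "arguments": {
  "series": [
    {"dx": 0.003, "dy": 0.0004, "dz": 0, "rx": 0, "ry": 0, "rz": 0},
    {"dx": 0.003, "dy": 0.0004, "dz": 0, "rx": 0, "ry": 0, "rz": 0},
    {"dx": 0.003, "dy": 0.0004, "dz": 0, "rx": 0, "ry": 0, "rz": 0}
  ]
}}

```text
time_s: 6.2
ee_pos: [0.575, -0.2696, 0.3135]
ee_rot: [0.655, 0.756, -0.0, -0.0]
force: [-1.0, -0.2, -6.1]
width: 0.0117
finger_force: 50.0
```

>>> {"name": "send_rows", "arguments": {
  "series": [
    {"dx": 0.003, "dy": 0.0004, "dz": 0, "rx": 0, "ry": 0, "rz": 0},
    {"dx": 0.003, "dy": 0.0004, "dz": 0, "rx": 0, "ry": 0, "rz": 0},
    {"dx": 0.003, "dy": 0.0004, "dz": 0, "rx": 0, "ry": 0, "rz": 0}
  ]
}}

```text
time_s: 6.58
ee_pos: [0.5762, -0.2695, 0.3135]
ee_rot: [0.655, 0.756, -0.0, -0.0]
force: [-4.5, 0.6, -4.9]
width: 0.0117
finger_force: 50.0
```

Run:
```python
from h import *
s=state();print(s["force"],s["ft_torque"],s["ee_pos"],s["time_s"])
im=cv2.imread("pics/w5.png",0)
for r in (100,125,200,330,345):print(r,im[r,440:560:2].tolist())
```

```text
[-4.4592  0.6071 -4.949 ] [-0.2428  1.665  -0.0657] [ 0.5762 -0.2695  0.3135] 6.575
100 [82, 82, 80, 81, 82, 83, 81, 84, 80, 83, 85, 85, 85, 89, 93, 93, 97, 109, 104, 96, 62, 56, 59, 55, 56, 56, 58, 57, 56, 55, 56, 57, 95, 91, 93, 90, 89, 90, 93, 95, 93, 92, 106, 141, 177, 186, 193, 201, 197, 198, 197, 192, 192, 194, 199, 197, 194, 195, 195, 195]
125 [113, 65, 33, 28, 32, 91, 107, 30, 25, 27, 41, 147, 186, 190, 183, 132, 104, 100, 85, 57, 57, 55, 56, 58, 58, 56, 55, 56, 54, 59, 58, 53, 56, 54, 54, 83, 94, 95, 93, 95, 92, 131, 178, 184, 192, 200, 200, 200, 197, 190, 189, 192, 197, 196, 192, 193, 196, 196, 196, 194]
200 [61, 63, 71, 57, 64, 71, 63, 64, 92, 101, 105, 99, 103, 103, 87, 57, 58, 94, 65, 91, 197, 187, 136, 95, 93, 89, 54, 56, 56, 57, 54, 56, 59, 56, 55, 60, 77, 93, 99, 108, 114, 198, 198, 190, 188, 186, 195, 196, 191, 193, 194, 195, 198, 194, 192, 192, 193, 189, 177, 149]
330 [64, 71, 177, 211, 183, 147, 177, 131, 90, 91, 84, 57, 58, 59, 56, 57, 94, 92, 94, 95, 93, 95, 90, 93, 91, 92, 93, 141, 178, 183, 193, 195, 196, 195, 196, 195, 194, 193, 192, 194, 190, 190, 195, 195, 191, 192, 188, 177, 144, 136, 130, 53, 54, 52, 50, 72, 70, 70, 77, 82]
345 [178, 145, 207, 190, 153, 183, 147, 68, 70, 72, 76, 72, 69, 70, 56, 58, 58, 66, 97, 94, 96, 91, 96, 90, 92, 96, 141, 179, 183, 193, 194, 196, 196, 198, 198, 195, 192, 192, 192, 187, 193, 194, 195, 191, 190, 183, 170, 136, 139, 140, 138, 135, 133, 133, 133, 131, 131, 119, 48, 54]
```

The stand-off touches at TCP x ≈ 0.575, which agrees with the estimate (basket x = 14 mm). I back off about 3 mm and lower part way.

>>> {"name": "send_rows", "arguments": {
  "series": [
    {"dx": -0.0065, "dy": -0.0009, "dz": 0, "rx": 0, "ry": 0, "rz": 0},
    {"dx": -0.0065, "dy": -0.0009, "dz": 0, "rx": 0, "ry": 0, "rz": 0},
    {"dx": -0.0065, "dy": -0.0009, "dz": -0.02, "rx": 0, "ry": 0, "rz": 0},
    {"dx": -0.0065, "dy": -0.0009, "dz": -0.04, "rx": 0, "ry": 0, "rz": 0},
    {"dx": -0.0065, "dy": -0.0009, "dz": -0.06, "rx": 0, "ry": 0, "rz": 0},
    {"dx": -0.0065, "dy": -0.0009, "dz": -0.075, "rx": 0, "ry": 0, "rz": 0},
    {"dx": -0.0065, "dy": -0.0009, "dz": -0.083, "rx": 0, "ry": 0, "rz": 0},
    {"dx": -0.0065, "dy": -0.0009, "dz": -0.083, "rx": 0, "ry": 0, "rz": 0}
  ]
}}

```text
time_s: 7.58
ee_pos: [0.5736, -0.2697, 0.2718]
ee_rot: [0.655, 0.756, -0.0, -0.0]
force: [0.0, -0.1, -5.8]
width: 0.0114
finger_force: 50.0
```

>>> {"name": "send_rows", "arguments": {
  "series": [
    {"dx": 0, "dy": 0, "dz": -0.008, "rx": 0, "ry": 0, "rz": 0},
    {"dx": 0, "dy": 0, "dz": -0.016, "rx": 0, "ry": 0, "rz": 0},
    {"dx": 0, "dy": 0, "dz": -0.022, "rx": 0, "ry": 0, "rz": 0},
    {"dx": 0, "dy": 0, "dz": -0.022, "rx": 0, "ry": 0, "rz": 0},
    {"dx": 0, "dy": 0, "dz": -0.022, "rx": 0, "ry": 0, "rz": 0}
  ]
}}

```text
time_s: 8.2
ee_pos: [0.5737, -0.2698, 0.2612]
ee_rot: [0.655, 0.756, 0.0, 0.0]
force: [0.7, -0.7, -6.4]
width: 0.0114
finger_force: 50.0
```

>>> {"name": "send_rows", "arguments": {
  "series": [
    {"dx": 0, "dy": 0, "dz": -0.004, "rx": 0, "ry": 0, "rz": 0},
    {"dx": 0, "dy": 0, "dz": -0.004, "rx": 0, "ry": 0, "rz": 0},
    {"dx": 0, "dy": 0, "dz": -0.004, "rx": 0, "ry": 0, "rz": 0}
  ]
}}

```text
time_s: 8.57
ee_pos: [0.5739, -0.2698, 0.2594]
ee_rot: [0.655, 0.756, 0.0, 0.0]
force: [-0.2, 0.1, -2.8]
width: 0.0114
finger_force: 50.0
```

>>> {"name": "send_rows", "arguments": {
  "series": [
    {"dx": 0, "dy": 0, "dz": -0.003, "rx": 0, "ry": 0, "rz": 0},
    {"dx": 0, "dy": 0, "dz": -0.003, "rx": 0, "ry": 0, "rz": 0},
    {"dx": 0, "dy": 0, "dz": -0.003, "rx": 0, "ry": 0, "rz": 0}
  ]
}}

```text
time_s: 8.95
ee_pos: [0.5736, -0.2698, 0.259]
ee_rot: [0.655, 0.756, -0.0, 0.0]
force: [-4.8, 1.5, 5.1]
width: 0.0116
finger_force: 50.0
```

Run:
```python
from h import *
c,im=snap("scene","s6");b=cv2.imread("pics/s6.png")[190:350,310:470]
cv2.imwrite("pics/s6c.png",cv2.resize(b,(480,480),interpolation=cv2.INTER_CUBIC));s=state();print(s["force"],s["ft_torque"])
```

```text
[-4.8606  1.6437  6.386 ] [ 0.2811  1.0396 -0.034 ]
```

View pics/s6c.png

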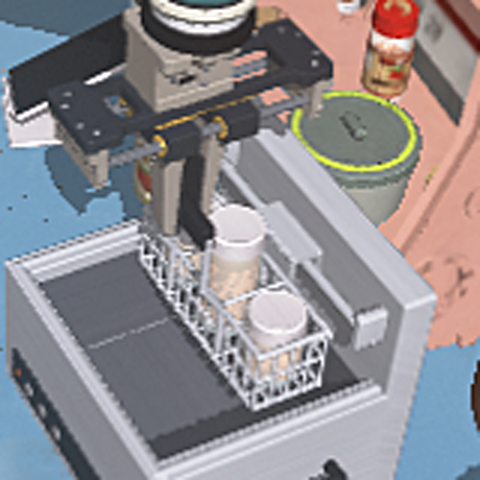

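The hook sits over the rail (295,240) with the jars upright in the basket. I release it, wait and rise.

>>> {"name": "send_rows", "arguments": {
  "series": [
    {"dx": 0, "dy": 0, "dz": 0, "rx": 0, "ry": 0, "rz": 0},
    {"dx": 0, "dy": 0, "dz": 0, "rx": 0, "ry": 0, "rz": 0},
    {"dx": 0, "dy": 0, "dz": 0, "rx": 0, "ry": 0, "rz": 0},
    {"dx": 0, "dy": 0, "dz": 0, "rx": 0, "ry": 0, "rz": 0}
  ],
  "fingers": -0.3
}}

```text
time_s: 9.5
ee_pos: [0.5737, -0.2698, 0.2574]
ee_rot: [0.655, 0.756, 0.0, 0.0]
force: [-0.0, -0.0, -0.2]
width: 0.0322
finger_force: 0.3
```

>>> {"name": "send_rows", "arguments": {
  "series": [
    {"dx": 0, "dy": 0, "dz": 0.03, "rx": 0, "ry": 0, "rz": 0},
    {"dx": 0, "dy": 0, "dz": 0.1, "rx": 0, "ry": 0, "rz": 0},
    {"dx": 0, "dy": 0, "dz": 0.16, "rx": 0, "ry": 0, "rz": 0},
    {"dx": 0, "dy": 0, "dz": 0.2, "rx": 0, "ry": 0, "rz": 0},
    {"dx": 0, "dy": 0, "dz": 0.2, "rx": 0, "ry": 0, "rz": 0}
  ]
}}

```text
time_s: 10.12
ee_pos: [0.5748, -0.2698, 0.3605]
ee_rot: [0.655, 0.756, 0.001, 0.002]
force: [-0.5, 0.3, 0.1]
width: 0.0323
finger_force: 0.0
```

>>> {"name": "send_rows", "arguments": {
  "series": [
    {"dx": 0.05, "dy": 0.008, "dz": 0.06, "rx": 0, "ry": 0, "rz": 0.17},
    {"dx": 0.097, "dy": 0.014, "dz": 0.08, "rx": 0, "ry": 0, "rz": 0.34},
    {"dx": 0.097, "dy": 0.014, "dz": 0.08, "rx": 0, "ry": 0, "rz": 0.51},
    {"dx": 0.097, "dy": 0.014, "dz": 0.08, "rx": 0, "ry": 0, "rz": 0.68},
    {"dx": 0.097, "dy": 0.014, "dz": 0.08, "rx": 0, "ry": 0, "rz": 0.85},
    {"dx": 0.097, "dy": 0.014, "dz": 0.08, "rx": 0, "ry": 0, "rz": 1},
    {"dx": 0.097, "dy": 0.014, "dz": 0.08, "rx": 0, "ry": 0, "rz": 1}
  ],
  "fingers": 1
}}

```text
time_s: 11.0
ee_pos: [0.6219, -0.2627, 0.3967]
ee_rot: [0.19, 0.982, 0.0, -0.001]
force: [-0.2, 0.0, 0.6]
width: 0.0918
finger_force: 0.0
```

>>> {"name": "send_rows", "arguments": {
  "series": [
    {"dx": 0, "dy": 0, "dz": 0, "rx": 0, "ry": 0, "rz": 0.17},
    {"dx": 0, "dy": 0, "dz": 0, "rx": 0, "ry": 0, "rz": 0.34},
    {"dx": 0, "dy": 0, "dz": 0, "rx": 0, "ry": 0, "rz": 0.5},
    {"dx": 0, "dy": 0, "dz": 0, "rx": 0, "ry": 0, "rz": 0.5},
    {"dx": 0, "dy": 0, "dz": 0, "rx": 0, "ry": 0, "rz": 0.5}
  ]
}}

```text
time_s: 11.62
ee_pos: [0.622, -0.2628, 0.3974]
ee_rot: [-0.069, 0.998, 0.0, -0.0]
force: [0.5, 0.1, 0.8]
width: 0.0916
finger_force: 0.0
```

Run:
```python
from h import *
import pickle
c,im=snap("wrist","w7");pickle.dump(c,open("w7.pkl","wb"))
s=state();print(s["ee_pos"],s["joints"],R.from_quat(s["ee_rot"]).as_matrix()[:,1],s["time_s"])
```

```text
[ 0.6221 -0.2627  0.3974] [ 0.7883  0.5002 -0.6984  1.2506  0.3143  1.4986  1.8405] [-0.1394  0.9902  0.0001] 11.675
```

View pics/w7.png

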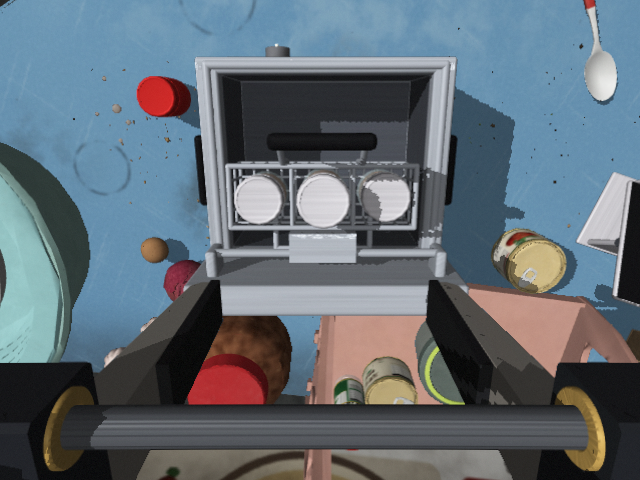

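The basket hangs free and level: tall lid (323,199), squat lids (259,198) and (388,196), handle (322,142), rail behind. I compute the jar position and refine the phone from segmented screen corners.

Run:
```python
from h import *
import pickle
W=pickle.load(open("w7.pkl","rb"))
b=np.array([.6107,-.264]);y=.143;M=np.array([[np.cos(y),np.sin(y)],[-np.sin(y),np.cos(y)]])
for n,uv,z in(("tall",(323,199),.238),("sqR",(259,198),.202),("sqL",(388,196),.202),("handle",(322,141),.285)):
    p=onz(W,uv,z);print(n,p,M@(p[:2]-b))
im=cv2.imread("pics/w7.png");hsv=cv2.cvtColor(im,cv2.COLOR_BGR2HSV)
# lid ellipse by hough
g=cv2.GaussianBlur(cv2.cvtColor(im,cv2.COLOR_BGR2GRAY),(5,5),1)
print(cv2.HoughCircles(g[150:240,220:430],cv2.HOUGH_GRADIENT,1,40,param1=100,param2=15,minRadius=20,maxRadius=34))
d=pickle.load(open("cal0.pkl","rb"))
for n,(x,yy) in(("scene",(300,180)),("top",(205,175))):
    k=8;I=cv2.imread(f"pics/{n}0.png",0)[yy:yy+75,x:x+75];I=cv2.resize(I,None,fx=k,fy=k,interpolation=cv2.INTER_CUBIC)
    m=(I<60).astype(np.uint8);cs,_=cv2.findContours(m,0,2);c=max(cs,key=cv2.contourArea)
    for e in (10,15,20,25):
        a=cv2.approxPolyDP(cv2.convexHull(c),e,True)[:,0]
        if len(a)<=4:break
    print(n,cv2.contourArea(c)/64,((a+.5)/k-.5+[x,yy]).tolist())
```

```text
tall [ 0.6113 -0.2645  0.238 ] [ 0.0005 -0.0006]
sqR [ 0.6259 -0.3202  0.202 ] [ 0.0071 -0.0578]
sqL [ 0.6083 -0.2065  0.202 ] [0.0058 0.0573]
handle [ 0.5625 -0.2719  0.285 ] [-0.0488 -0.001 ]
[[[168.5  46.5  33.4]
  [103.5  50.5  25.7]
  [ 36.5  49.5  23.5]]]
scene 698.6875 [[357.1875, 190.9375], [360.9375, 204.9375], [314.9375, 227.1875], [313.1875, 212.8125]]
top 1317.0625 [[228.5625, 186.0625], [253.0625, 189.1875], [248.4375, 242.1875], [224.5625, 237.9375]]
```

>>> {"name": "send_rows", "arguments": {
  "series": [
    {"dx": -0.005, "dy": 0, "dz": -0.06, "rx": 0, "ry": -0.03, "rz": 0},
    {"dx": -0.015, "dy": -0.003, "dz": -0.14, "rx": 0.0106, "ry": -0.074, "rz": 0},
    {"dx": -0.0168, "dy": -0.003, "dz": -0.21, "rx": 0.0106, "ry": -0.074, "rz": 0},
    {"dx": -0.0168, "dy": -0.003, "dz": -0.255, "rx": 0.0106, "ry": -0.074, "rz": 0},
    {"dx": -0.0168, "dy": -0.003, "dz": -0.255, "rx": 0.0106, "ry": -0.074, "rz": 0},
    {"dx": -0.0168, "dy": -0.003, "dz": -0.255, "rx": 0.0106, "ry": -0.074, "rz": 0}
  ]
}}

```text
time_s: 12.42
ee_pos: [0.6144, -0.2642, 0.2714]
ee_rot: [-0.071, 0.997, 0.002, 0.04]
force: [0.4, 0.7, -0.1]
width: 0.092
finger_force: 0.0
```

Run:
```python
from h import *
import pickle
c,im=snap("wrist","w8");pickle.dump(c,open("w8.pkl","wb"));W7=pickle.load(open("w7.pkl","rb"))
s=state();print(s["ee_pos"],R.from_quat(s["ee_rot"]).as_matrix()[:,2],s["time_s"])
pr=proj(c,[.6113,-.2645,.236])[0];print("pred",pr, "squats",proj(c,[[.6259,-.3202,.2],[.6083,-.2065,.2]]))
f=240/np.tan(np.radians(c["vertical_fov"])/2);T=c["cam_to_world"]
dep=(np.array([.6113,-.2645,.236])-T[:3,3])@T[:3,2];r=.023*f/dep;print("r",r)
g=cv2.GaussianBlur(cv2.cvtColor(im,cv2.COLOR_RGB2GRAY),(5,5),1);x0,y0=int(pr[0]-70),int(pr[1]-70)
C=cv2.HoughCircles(g[y0:y0+140,x0:x0+140],cv2.HOUGH_GRADIENT,1,10,param1=100,param2=12,minRadius=int(r*.85),maxRadius=int(r*1.12))
for q in C[0][:4]:
    uv=q[:2]+[x0,y0];print(uv,q[2],onz(c,uv,.236))
# bright blob
m=(g>140).astype(np.uint8);n,l,st,ce=cv2.connectedComponentsWithStats(m);k=l[int(pr[1]),int(pr[0])];print(st[k],ce[k])
```

```text
[ 0.6146 -0.2643  0.2716] [ 0.0796  0.0103 -0.9968] 12.475
pred [323.6087 258.15  ] squats [[229.8181 243.1714]
 [418.7021 241.1062]]
r 43.87219162797032
[322.5 261.5] 40.4 [ 0.6133 -0.2648  0.236 ]
[324.5 249.5] 47.3 [ 0.6063 -0.2647  0.236 ]
[323.5 271.5] 48.4 [ 0.619  -0.2635  0.236 ]
[  193   203   178   134 13227] [285.0045 268.7295]
```

The closer view confirms the lid within 2 mm. I descend and grip.

>>> {"name": "send_rows", "arguments": {
  "series": [
    {"dx": 0, "dy": 0, "dz": -0.04, "rx": 0, "ry": 0, "rz": 0},
    {"dx": 0, "dy": 0, "dz": -0.08, "rx": 0, "ry": 0, "rz": 0},
    {"dx": 0, "dy": 0, "dz": -0.11, "rx": 0, "ry": 0, "rz": 0},
    {"dx": 0, "dy": 0, "dz": -0.13, "rx": 0, "ry": 0, "rz": 0},
    {"dx": 0, "dy": 0, "dz": -0.13, "rx": 0, "ry": 0, "rz": 0},
    {"dx": 0, "dy": 0, "dz": -0.13, "rx": 0, "ry": 0, "rz": 0}
  ]
}}

```text
time_s: 13.22
ee_pos: [0.6142, -0.2643, 0.2057]
ee_rot: [-0.071, 0.997, 0.003, 0.04]
force: [-0.7, -0.2, -0.1]
width: 0.0923
finger_force: 0.0
```

>>> {"name": "send_rows", "arguments": {
  "series": [
    {"dx": 0, "dy": 0, "dz": 0, "rx": 0, "ry": 0, "rz": 0},
    {"dx": 0, "dy": 0, "dz": 0, "rx": 0, "ry": 0, "rz": 0},
    {"dx": 0, "dy": 0, "dz": 0, "rx": 0, "ry": 0, "rz": 0},
    {"dx": 0, "dy": 0, "dz": 0, "rx": 0, "ry": 0, "rz": 0},
    {"dx": 0, "dy": 0, "dz": 0, "rx": 0, "ry": 0, "rz": 0}
  ],
  "fingers": -1,
  "grip_force": 20
}}

```text
time_s: 13.85
ee_pos: [0.6137, -0.2643, 0.2051]
ee_rot: [-0.071, 0.997, 0.003, 0.039]
force: [-0.2, -0.3, 0.0]
width: 0.0452
finger_force: 20.0
```

>>> {"name": "send_rows", "arguments": {
  "series": [
    {"dx": -0.001, "dy": 0, "dz": 0.015, "rx": 0, "ry": 0, "rz": 0},
    {"dx": -0.003, "dy": 0, "dz": 0.04, "rx": 0, "ry": 0, "rz": 0},
    {"dx": -0.006, "dy": -0.001, "dz": 0.08, "rx": 0, "ry": 0, "rz": 0},
    {"dx": -0.01, "dy": -0.001, "dz": 0.13, "rx": 0, "ry": 0, "rz": 0},
    {"dx": -0.014, "dy": -0.002, "dz": 0.18, "rx": 0, "ry": 0, "rz": 0},
    {"dx": -0.019, "dy": -0.003, "dz": 0.24, "rx": 0, "ry": 0, "rz": 0},
    {"dx": -0.023, "dy": -0.003, "dz": 0.3, "rx": 0, "ry": 0, "rz": 0},
    {"dx": -0.023, "dy": -0.003, "dz": 0.35, "rx": 0, "ry": 0, "rz": 0},
    {"dx": -0.023, "dy": -0.003, "dz": 0.35, "rx": 0, "ry": 0, "rz": 0}
  ]
}}

```text
time_s: 14.98
ee_pos: [0.6032, -0.2656, 0.3836]
ee_rot: [-0.072, 0.997, 0.001, 0.041]
force: [-1.1, 0.3, -1.4]
width: 0.0456
finger_force: 20.0
```

Run:
```python
from fit0 import *
s=state();print(s["time_s"],s["force"],s["width"],s["joints"])
# phone fit using segmented screen corners (screen inset unknown -> half sizes a,b fitted)
oS=[(357.19,190.94),(360.94,204.94),(314.94,227.19),(313.19,212.81)]
oT=[(228.56,186.06),(253.06,189.19),(248.44,242.19),(224.56,237.94)]
sg=[(1,1),(1,-1),(-1,-1),(-1,1)]
def M_(y,e):
    z=np.array([-np.cos(e)*np.cos(y),-np.cos(e)*np.sin(y),np.sin(e)]);Y=np.array([-np.sin(y),np.cos(y),0]);return np.stack([np.cross(Y,z),Y,z],1)
def r(x):
    M=M_(x[3],x[4]);o=[]
    for c,O in((S,oS),(T,oT)):
        for (a,b),uv in zip(sg,O): o.append(proj(c,x[:3]+M@np.array([a*x[5],b*x[6],.008]))[0]-uv)
    for c,uv in((S,ps((565,453))),(T,pt((701,429)))): o.append(proj(c,x[:3]+M@mm(68,0,9))[0]-uv)
    return np.concatenate(o+[(x[5:]-[.075,.035])*300])
q=least_squares(r,[.65,.14,.07,-.17,1.02,.075,.035],loss="soft_l1").x
M=M_(q[3],q[4]);L=q[:3]+M@mm(68,0,9);print(q,np.degrees(q[3:5]),"lens",L,np.round(r(q)[:-2].reshape(-1,2),1).tolist())
np.savez("phone.npz",L=L,M=M)
# final TCP: jar base at L+.12 z ; TCP 70mm from base along jar axis ; tool z=-phone z ; tool y -> +phone y
z=M[:,2];print("tcp",L+(.12+.070)*z,"grip",z)
Rt=np.stack([np.cross(M[:,1],-z),M[:,1],-z],1);Rc=R.from_quat(s["ee_rot"]).as_matrix()
print("cur",s["ee_pos"],"rotvec/60deg",R.from_matrix(Rt@Rc.T).as_rotvec()/np.radians(60), "dpos/.5",(L+.19*z-s["ee_pos"])/.5)
```

```text
14.975 [-1.1279  0.3468 -1.4167] 0.04562035118113572 [ 0.8889  0.4328 -0.7319  1.3837  0.2642  1.3527  1.8822]
[ 0.6501  0.1441  0.073  -0.196   1.0662  0.0728  0.033 ] [-11.2292  61.0896] lens [0.7042 0.1334 0.1138] [[-0.6, 0.2], [-0.5, 0.2], [-0.1, 0.3], [-0.8, 0.2], [0.0, -0.8], [0.3, -0.4], [-0.1, -0.6], [-0.3, 0.1], [-0.9, -0.0], [0.3, -1.3]]
tcp [0.6142 0.1512 0.2801] grip [-0.4742  0.0941  0.8754]
cur [ 0.6032 -0.2656  0.3836] rotvec/60deg [-0.0078 -0.4045 -0.3184] dpos/.5 [ 0.0219  0.8337 -0.207 ]
```

The phone fit is now sub-pixel: lens (0.704,0.133,0.114), elevation 61°. I carry the jar across high, tilt it and then come down short of the target.

>>> {"name": "send_rows", "arguments": {
  "series": [
    {"dx": 0, "dy": 0.04, "dz": 0, "rx": 0, "ry": -0.03, "rz": -0.03},
    {"dx": 0, "dy": 0.12, "dz": 0, "rx": 0, "ry": -0.08, "rz": -0.06},
    {"dx": 0, "dy": 0.2, "dz": 0, "rx": 0, "ry": -0.13, "rz": -0.1},
    {"dx": 0, "dy": 0.28, "dz": 0, "rx": 0, "ry": -0.18, "rz": -0.14},
    {"dx": 0, "dy": 0.36, "dz": 0, "rx": -0.002, "ry": -0.23, "rz": -0.18},
    {"dx": 0, "dy": 0.44, "dz": 0, "rx": -0.004, "ry": -0.28, "rz": -0.22},
    {"dx": 0, "dy": 0.52, "dz": 0, "rx": -0.006, "ry": -0.33, "rz": -0.26},
    {"dx": 0, "dy": 0.6, "dz": 0, "rx": -0.008, "ry": -0.37, "rz": -0.29},
    {"dx": 0, "dy": 0.68, "dz": 0, "rx": -0.008, "ry": -0.404, "rz": -0.318},
    {"dx": 0, "dy": 0.76, "dz": 0, "rx": -0.008, "ry": -0.404, "rz": -0.318},
    {"dx": 0, "dy": 0.81, "dz": -0.03, "rx": -0.008, "ry": -0.404, "rz": -0.318},
    {"dx": 0, "dy": 0.834, "dz": -0.05, "rx": -0.008, "ry": -0.404, "rz": -0.318}
  ]
}}

```text
time_s: 16.48
ee_pos: [0.6009, 0.1532, 0.3535]
ee_rot: [0.093, 0.965, -0.023, 0.245]
force: [-0.3, -0.5, -2.1]
width: 0.0451
finger_force: 20.0
```

>>> {"name": "send_rows", "arguments": {
  "series": [
    {"dx": 0, "dy": 0, "dz": 0, "rx": 0, "ry": 0, "rz": 0},
    {"dx": 0, "dy": 0, "dz": 0, "rx": 0, "ry": 0, "rz": 0}
  ]
}}

```text
time_s: 16.73
ee_pos: [0.6021, 0.1504, 0.355]
ee_rot: [0.095, 0.964, -0.023, 0.246]
force: [-0.0, -0.8, -1.7]
width: 0.0453
finger_force: 20.0
```

```bash
cat > chk.py <<'E'
from fit0 import *
p=np.load("phone.npz");L,M=p["L"],p["M"];s=state();z=M[:,2]
Rc=R.from_quat(s["ee_rot"]).as_matrix();Rt=np.stack([np.cross(M[:,1],-z),M[:,1],-z],1)
print(s["time_s"],s["ee_pos"],s["width"],s["finger_force"],s["joints"],s["force"])
base=s["ee_pos"]+.07*Rc[:,2];print("base in lens",M.T@(base-L),"tilt deg",np.degrees(np.arccos(-Rc[:,2]@z)))
print("rot/60",R.from_matrix(Rt@Rc.T).as_rotvec()/np.radians(60),"dpos/.5",(L+.19*z-s["ee_pos"])/.5)
E
python3 chk.py
```

```text
16.725 [0.6021 0.1504 0.355 ] 0.04530494966721833 19.997876286506653 [ 0.3563  0.1844 -0.8978  1.8333  0.6075  0.88    0.5492] [-0.0427 -0.8068 -1.6578]
base in lens [ 0.0257 -0.003   0.1912] tilt deg 0.33401500635597514
rot/60 [-0.0029 -0.0047 -0.0007] dpos/.5 [ 0.024   0.0016 -0.1498]
```

>>> {"name": "send_rows", "arguments": {
  "series": [
    {"dx": 0.006, "dy": 0, "dz": -0.04, "rx": 0, "ry": 0, "rz": 0},
    {"dx": 0.014, "dy": 0.001, "dz": -0.09, "rx": 0, "ry": -0.003, "rz": 0},
    {"dx": 0.02, "dy": 0.0016, "dz": -0.13, "rx": -0.003, "ry": -0.005, "rz": 0},
    {"dx": 0.024, "dy": 0.0016, "dz": -0.15, "rx": -0.003, "ry": -0.005, "rz": 0},
    {"dx": 0.024, "dy": 0.0016, "dz": -0.15, "rx": -0.003, "ry": -0.005, "rz": 0},
    {"dx": 0.024, "dy": 0.0016, "dz": -0.15, "rx": -0.003, "ry": -0.005, "rz": 0},
    {"dx": 0.024, "dy": 0.0016, "dz": -0.15, "rx": -0.003, "ry": -0.005, "rz": 0},
    {"dx": 0.024, "dy": 0.0016, "dz": -0.15, "rx": -0.003, "ry": -0.005, "rz": 0}
  ]
}}

```text
time_s: 17.73
ee_pos: [0.6144, 0.1521, 0.2807]
ee_rot: [0.094, 0.964, -0.024, 0.249]
force: [-0.6, 0.0, -2.4]
width: 0.0453
finger_force: 20.0
```

```bash
python3 chk.py
python3 - <<'E'
from h import *
# numeric check of basket/squat lids: brightness at predicted lid pixels, before (s6) vs now in the scene view
c,im=snap("scene","s9");a=cv2.imread("pics/s6.png",0).astype(int);b=cv2.imread("pics/s9.png",0).astype(int)
P=proj(c,[[.6259,-.3202,.2],[.6083,-.2065,.2],[.6123,-.2645,.236]]).astype(int)
for n,(u,v) in zip(("sqR","sqL","tall spot"),P):print(n,u,v,a[v-3:v+4,u-3:u+4].mean(),b[v-3:v+4,u-3:u+4].mean())
L=np.load("phone.npz");s=state();Rc=R.from_quat(s["ee_rot"]).as_matrix();z=Rc[:,2]
for k in(-.02,.02,.04,.06,.068,.085):
    u,v=proj(c,s["ee_pos"]+k*z)[0].astype(int);print(k,u,v,im[v,u])
E
```

```text
17.725 [0.6144 0.1521 0.2807] 0.045255727904867545 19.998339414596558 [ 0.2687  0.2846 -0.8332  1.9118  0.7914  0.7806  0.3659] [-0.6065  0.0223 -2.4295]
base in lens [0.0005 0.001  0.1205] tilt deg 0.11509241487451598
rot/60 [-0.0004  0.0016 -0.0014] dpos/.5 [-0.0005 -0.0017 -0.0013]
sqR 398 294 213.6122448979592 211.51020408163265
sqL 371 261 69.75510204081633 168.28571428571428
tall spot 384 266 208.75510204081633 150.73469387755102
-0.02 322 144 [165 156 147]
0.02 329 155 [182 168 159]
0.04 332 160 [232 203 185]
0.06 335 165 [210 187 175]
0.068 337 167 [228 202 184]
0.085 340 172 [ 99 115  86]
```

The jar pixels run along the predicted axis to its base at 0.068 and stop there. The squat lids are still in place and the arm is still, so I hand in.

```bash
python3 -c "
from plant import *
print(hand_in())"
```

```text
the job is handed in; nothing more can be done
None
```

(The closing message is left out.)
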